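Vent the vacuum desiccator and crack its lid

TASK

Open up the vacuum desiccator: push the drying cartridge, socket down, fully home on the upright vent spigot at the desiccator's side and let go of it, then take the clear lid by its knob, break it free of its sticky gasket and hold it just ajar. Do not fling it up when the seal lets go: keep the lid level and centred over the bowl, about a finger's width (15 mm) clear all round, and finish while still holding it there. Leave the cartridge on its spigot and everything else on the bench where it stands.

Things in the scene. Friction and masses are not known exactly. Their poses are not given: they have to be found in the camera images.
- desiccator: Vacuum desiccator: white plastic bowl, 170 mm across its flange, in a dark ring screwed to the bench: it does not move. Origin on the bench under the bowl's centre, z up; the vent arm runs out along its -y. A black gasket lies round its mouth; flange top 85 mm above the bench. The vent arm (16 mm pipe, 44 mm above the bench, with a stopcock) turns up into the spigot 135 mm from the bowl's axis.
- rim (a point): Centre of the bowl flange's top face, 85 mm above the bench, z up; the lid's flange lies on it. The gasket's lip clings to the lid: a straight pull must pass a peak of 15 to 19 N in all (lid's weight, about 4 N, included) within the first 3 mm of lift; then it lets go at once. Beyond 9 mm of lift nothing touches the lid. It clings again if the lid is put back.
- spigot (a point): Foot of the upright vent spigot, at the top face of its 30 mm wide collar, on the spigot's axis, 62 mm above the bench, z up. The spigot is a white rod of 14 mm diameter that stands 31 mm above this point (tip 93 mm above the bench), its top 5 mm tapering to 9 mm.
- lid: Loose clear dome lid lying shut on the bowl, about 0.42 kg: flange 170 mm across and 9 mm thick, dome up to 71 mm, white knob on top, 106 mm in all above the flange's underside. A beaded rim, 128 mm across, reaches 9 mm below the flange into the bowl's 142 mm mouth. Origin at the centre of the flange's underside (at rim while shut), z up.
- knob (a point): Middle of the lid's knob, 94 mm above the lid's origin: an upright round knob of 34 mm diameter and 26 mm height (80 to 106 mm above the lid's origin, 165 to 191 mm above the bench while shut) on a 25 mm neck, 10 mm tall. Grip its sides from above.
- cartridge: Drying cartridge, a loose upright round tube standing on the bench: 34 mm diameter all the way, 84 mm tall, 60 g; white lower third, clear middle with pale grains, white top with a small dark hole. Origin at the centre of its underside, z up. Its underside is a socket, bore 17 mm and 34 mm deep, that slips over the 14 mm spigot without force; fully home its underside rests on the spigot's collar (cartridge origin at spigot).
- tube_a: Bystander: a capped 50 ml tube standing on the bench, clear, 29 mm across and 115 mm tall with a 34 mm blue screw cap. Origin under its centre.
- tube_b: Bystander: a second such tube, the same as tube_a. Origin under its centre.
- bottle: Bystander: reagent bottle, 70 mm diameter, 130 mm tall. Origin under its centre.
- tip_box: Bystander: open box of pipette tips, 85 x 122 mm, 65 mm tall. Origin under its centre.
- tube_rack: Bystander: low purple rack with small tubes, 75 x 200 mm, 45 mm tall. Origin under its centre.
- pipette: Bystander: pipette lying on the bench, 220 mm long, 28 mm thick, along its own x. Origin on the bench under its handle's middle.
- timer: Bystander: flat bench timer, 62 x 62 mm, 18 mm thick. Origin under its centre.

How it is judged:
By the outcome, as a careful person would: the job done as asked, in the order asked, and still so for the second after the job is handed in, while the arm keeps its last pose, push and grip.
It also fails if it takes over 48 s, if anything falls off the work surface, if the arm or the gripper's body presses on something with over 40 N, if the wrist force passes 120 N, or if a joint passes its speed limit or range.

ROBOT

A 7-joint arm with a two-finger parallel gripper is mounted at the origin on the work surface. World frame = base frame: x ahead of the robot, y to its left, z up, the work surface at z = 0. Lengths are in m, angles in rad, forces in N, time in s.
With the tool pointing down it reaches from about 0.4 to 0.85 m from the base axis. Payload 4.5 kg.
Tool frame: the origin (TCP) lies where the fingers leave the gripper's body, on its centre line; the fingertips stand 64 mm ahead of it and the grasp point (between the pads) lies 45 mm ahead of it; z points along the fingers, y is the direction in which the jaws open and shut (so a half turn about z gives the same grasp; the last joint's range is limited). The gripper opens to 88 mm and grips with 3 to 60 N. Pads are 18 mm wide; open, the fingers measure 123 mm over their backs; the gripper's body (75 mm by 187 mm) begins 45 mm behind the grasp point.
Start: joints at [-1.117, 0.689, -0.195, 1.565, 0.157, 0.902, -0.215], TCP at [0.255, 0.571, 0.303] pointing down, gripper open.
Joint ranges: [-3.01, 3.01], [-0.46, 2.08], [-1.47, 1.51], [0.13, 2.56], [-1, 4.14], [0.04, 2.09], [-2.66, 2.66]. Speed limits (rad/s): [2.57, 2.57, 3.14, 3.14, 3.14, 3.14, 3.14].

INTERFACE

Orientations are given as a unit quaternion [x, y, z, w].
In Python, from plant import monitor, snapshot, workorder, finder gives the robot as it stands.
- The arm moves only by the tool carry_out, never from a script. Its argument "motion" is one flat list of numbers, 6 for each row, row after row: the shift along the tool's x, y, z in cm, then the turn, a rotation vector about the tool's x, y, z in rad. In form: [x, y, z, rx, ry, rz, x, y, z, rx, ry, rz, ...]. A call has 1 to 8 rows; each row shifts and turns the commanded pose from where the row before left it, along the tool's axes as they then stand; what a row does not reach is not made up. A row lasts 1/8 s, in which the tool goes at most 62.5 mm and 10.7 degrees, less where a joint would pass 70% of its speed; a pose out of reach is approached as far as the arm can. A call with a gripper value outside its range is refused whole. "hand" is the finger opening in cm, from 0 to 8.81, set as the call begins (left out, the last holds). The fingers move at their own pace and stop on an object; "grip_force" is the grip in N (left out, the last holds). Time passes only in rows, so rows that do not move let the fingers close. It gives the time, the measured TCP pose, the force and the opening at its end, in the units of the state.
- monitor.get_state(): the state, without advancing time (a new reading comes with each control period).
- snapshot(name): name is "scene" or "top" or "wrist"; returns a dict with "frame" (480x640x3 uint8, red, green, blue), "range_z" (480x640 float32, m along the optical axis (not along the pixel's ray), 0 where there is no reading), "fx", "fy", "cx", "cy" (pixels), "rvec" (rotation vector, rad) and "tvec" (3), from world to camera coordinates, as OpenCV has them; the wrist camera has in their place "hand_eye" (4x4, takes a point from camera to tool coordinates, whose origin is the TCP and whose axes are the flange's). Camera axes: x right, y down, z forward; pixel columns grow to the right and rows downward; lengths in m; the calibration is good to about 2 mm. The wrist camera is an equidistant fisheye: a pixel r from the principal point sees the ray r / f radians off the axis. A picture is of the moment at which its call begins: read the wrist's pose just before it.
- workorder.finish_job(): hands the job in, once; it reports no verdict.
Trained networks look in a picture, given as the dict that the camera call returned (one of the last four; its "shot" number tells which), for a name from the list of things; names that differ only in an ending like _2 or _b are one class to them, and where a whole thing is asked for, a point or a joint stands for the part that bears it (a point fixed in the world has none). Each returns a list of dicts, best first, with "p" (0 to 1); they miss things now and then, are a little off and sometimes report something else, mostly with a low value. They report only what shows in the picture. A call takes as long as a camera call.
- finder.masks_of(picture, thing): "pixels" (480x640 bool, what is visible of it) and "extent" ([left, top, right, bottom] in pixels, round what is visible of it).
The state is a dict: "clock": time; "q": joint angles; "qd": joint speeds; "joint_torque": joint torques, N m; "tool_pos": TCP position; "eef_rot": TCP orientation; "contact_force": force on the tool from outside, world axes, zero at the start; "moment": the same for the moment, N m; "opening": opening from 0.0 (shut) to 1.0 (fully open).
Only numpy, scipy, OpenCV 4.12 (cv2) and the standard library are available. Lean on these libraries where they do the work, as an engineer would, in place of code of your own. Each camera call takes 0.05 s, during which the arm holds its last target. There are 200 camera calls.

## Working session

There is one attempt and no reset: what is moved stays moved. The work goes in short steps, Python scripts to look and compute and a tool call to move; the robot and the scene stay as the last step left them, time stands still between calls to the robot, and variables do not carry over. Pictures are saved under pics/ and viewed, about 8 in all and at most 12, crops included, and the job is handed in when it is done.

Besides the shell and the picture viewer there is one more tool, called after ">>>" as a command line: name --argument value ..., lists and objects as JSON in quotes. carry_out: Moves the arm, as the interface text tells. Its arguments: {"type":"object","properties":{"motion":{"type":"array"},"hand":{"type":"number"},"grip_force":{"type":"number"}},"required":["motion"]}

```bash
ls; mkdir -p pics; cat > h.py <<'E'
import numpy as np, cv2
from scipy.spatial.transform import Rotation as R
from plant import monitor, snapshot, workorder, finder
def cloud(s):
    z=s["range_z"]; v,u=np.mgrid[:480,:640]
    P=np.stack([(u-s["cx"])/s["fx"]*z,(v-s["cy"])/s["fy"]*z,z],-1)
    M=R.from_rotvec(np.ravel(s["rvec"])).as_matrix()
    W=(P-np.ravel(s["tvec"]))@M
    W[z==0]=np.nan
    return W
def save(s,n): cv2.imwrite(f"pics/{n}.png",s["frame"][:,:,::-1])
E
python3 - <<'E'
from h import *
st=monitor.get_state(); print(st)
for c in ("top","scene"):
    s=snapshot(c); save(s,c+"0"); W=cloud(s)
    print(c, "cam pos", -R.from_rotvec(np.ravel(s["rvec"])).as_matrix().T@np.ravel(s["tvec"]))
    for t in ("desiccator","lid","cartridge","tube_a","bottle","tip_box","tube_rack","pipette","timer"):
        for d in finder.masks_of(s,t)[:3]:
            w=W[d["pixels"]]; 
            print(t,round(d["p"],2),d["extent"],np.nanpercentile(w,[2,50,98],axis=0).round(3).tolist() if len(w) else None)
E
```

```text
pics
{'clock': 0.0, 'q': array([-1.11720178,  0.69003757, -0.19454135,  1.56634428,  0.15729543,
        0.90249267, -0.21510282]), 'qd': array([ 2.72528459e-04, -1.10135785e-03, -2.09872025e-04,  1.54063131e-05,
        1.98008293e-03, -6.01591043e-04,  3.11136870e-04]), 'joint_torque': array([ 8.05961122e-05, -5.27566373e+01, -1.26691192e+00, -1.53425556e+01,
       -5.25793014e-02,  6.59059049e-03,  1.74836568e-04]), 'tool_pos': array([0.25454551, 0.5702487 , 0.30187711]), 'eef_rot': array([ 2.08310478e-01,  9.78062295e-01, -9.33519400e-04, -1.42646136e-04]), 'contact_force': array([-0.89371397, -0.15798991,  0.36211991]), 'moment': array([0.03580436, 0.0153223 , 0.01560938]), 'opening': 0.9981941123358664}
top cam pos [0.51357672 0.00746928 1.14216279]
desiccator 0.67 [289.7, 244.0, 329.1, 277.9] [[0.496, -0.003, 0.004], [0.549, 0.032, 0.057], [0.561, 0.091, 0.097]]
desiccator 0.22 [406.6, 274.2, 432.0, 290.8] [[0.464, -0.212, 0.007], [0.479, -0.191, 0.115], [0.493, -0.181, 0.12]]
lid 0.68 [222.7, 209.1, 299.8, 285.0] [[0.49, 0.068, 0.093], [0.562, 0.137, 0.142], [0.64, 0.221, 0.
[... 1712 characters left out ...]
], [0.495, -0.181, 0.118]]
tube_a 0.76 [195.2, 174.8, 218.7, 209.4] [[0.448, -0.326, 0.002], [0.469, -0.309, 0.078], [0.475, -0.299, 0.117]]
bottle 0.95 [185.5, 278.4, 224.7, 325.4] [[0.737, -0.261, 0.009], [0.773, -0.221, 0.087], [0.793, -0.199, 0.132]]
tip_box 0.74 [445.8, 196.0, 499.6, 247.6] [[0.378, 0.297, 0.005], [0.441, 0.356, 0.058], [0.469, 0.416, 0.067]]
tube_rack 0.93 [326.4, 307.5, 425.8, 368.7] [[0.729, 0.046, 0.01], [0.776, 0.144, 0.034], [0.817, 0.236, 0.046]]
pipette 0.91 [449.0, 256.2, 510.6, 332.1] [[0.541, 0.313, 0.001], [0.639, 0.383, 0.023], [0.698, 0.435, 0.03]]
timer 0.86 [129.8, 247.5, 159.4, 276.5] [[0.631, -0.459, 0.01], [0.667, -0.426, 0.019], [0.7, -0.393, 0.023]]
```

```bash
cat > m.py <<'E'
from h import *
from scipy.optimize import least_squares
def mid(w):  # centre of min enclosing circle
    c,r=cv2.minEnclosingCircle(w[:,:2].astype(np.float32)); return np.round(c,4),round(r,4)
ims=[]
for c in ("top","scene"):
    s=snapshot(c); W=cloud(s); F=W.reshape(-1,3); F=F[~np.isnan(F[:,0])]
    def sel(x0,x1,y0,y1,z0,z1):
        m=(F[:,0]>x0)&(F[:,0]<x1)&(F[:,1]>y0)&(F[:,1]<y1)&(F[:,2]>z0)&(F[:,2]<z1); return F[m]
    for n,b in dict(knob=(.5,.62,.08,.2,.184,.2),flange=(.45,.67,.03,.25,.086,.1),spigtip=(.45,.6,-.03,.05,.075,.11),collar=(.45,.6,-.03,.05,.055,.068),cart=(.57,.64,-.32,-.26,.079,.095)).items():
        w=sel(*b); 
        if len(w): print(c,n,len(w),mid(w),w.mean(0).round(4),np.ptp(w,axis=0).round(3),"zmax",w[:,2].max().round(4))
    w=sel(.45,.6,-.03,.05,.07,.11); print(w[np.argsort(-w[:,2])][:40].round(3).tolist() if c=="top" else "")
    f=s["frame"]; x0,y0=(200,130) if c=="top" else (170,160)
    ims.append(cv2.resize(f[y0:y0+190,x0:x0+290],(800,524)) if c=="top" else cv2.resize(f[y0:y0+190,x0:x0+290],(800,524)))
    cv2.imwrite(f"pics/crop_{c}.png",ims[-1][:,:,::-1])
E
python3 m.py
```

```text
top knob 217 (array([0.5655, 0.1446]), 0.0169) [0.5653 0.1443 0.1916] [0.033 0.033 0.01 ] zmax 0.1971
top flange 918 (array([0.5654, 0.1445]), 0.0854) [0.5616 0.1357 0.0956] [0.169 0.169 0.014] zmax 0.1
top spigtip 30 (array([0.55  , 0.0097]), 0.0062) [0.5508 0.01   0.0927] [0.012 0.011 0.012] zmax 0.0977
top collar 128 (array([0.5537, 0.0225]), 0.0272) [0.5513 0.0168 0.062 ] [0.028 0.051 0.013] zmax 0.0676
top cart 180 (array([ 0.6032, -0.2924]), 0.0175) [ 0.6036 -0.2915  0.0852] [0.032 0.033 0.012] zmax 0.0909
[[0.55, 0.013, 0.098], [0.55, 0.009, 0.097], [0.548, 0.011, 0.096], [0.55, 0.011, 0.095], [0.548, 0.013, 0.095], [0.552, 0.009, 0.095], [0.548, 0.009, 0.095], [0.55, 0.006, 0.094], [0.554, 0.011, 0.094], [0.552, 0.006, 0.094], [0.552, 0.015, 0.094], [0.552, 0.013, 0.094], [0.554, 0.009, 0.094], [0.546, 0.013, 0.094], [0.545, 0.011, 0.093], [0.552, 0.011, 0.093], [0.548, 0.015, 0.093], [0.555, 0.015, 0.093], [0.555, 0.013, 0.092], [0.548, 0.006, 0.092], [0.55, 0.015, 0.092], [0.554, 0.006, 0.092], [0.557, 0.008, 0.092], [0.546, 0.009, 0.091], [0.552, 0.004, 0.091], [0.557, 0.011, 0.089], [0.546, 0.006, 0.089], [0.55, 0.004, 0.088], [0.557, 0.013, 0.087], [0.548, 0.004, 0.085], [0.544, 0.011, 0.073]]
scene knob 183 (array([0.566 , 0.1447]), 0.0177) [0.5683 0.1447 0.1907] [0.034 0.032 0.011] zmax 0.1948
scene flange 753 (array([0.5664, 0.145 ]), 0.0859) [0.6131 0.1397 0.0945] [0.143 0.169 0.014] zmax 0.1
scene spigtip 43 (array([0.553 , 0.0111]), 0.0072) [0.5545 0.0107 0.0874] [0.012 0.012 0.02 ] zmax 0.0955
scene collar 108 (array([0.5544, 0.0231]), 0.0277) [0.5553 0.0186 0.0605] [0.028 0.053 0.012] zmax 0.0667
scene cart 151 (array([ 0.6054, -0.2922]), 0.018) [ 0.6055 -0.291   0.0845] [0.032 0.034 0.01 ] zmax 0.0893
```

View pics/top0.png

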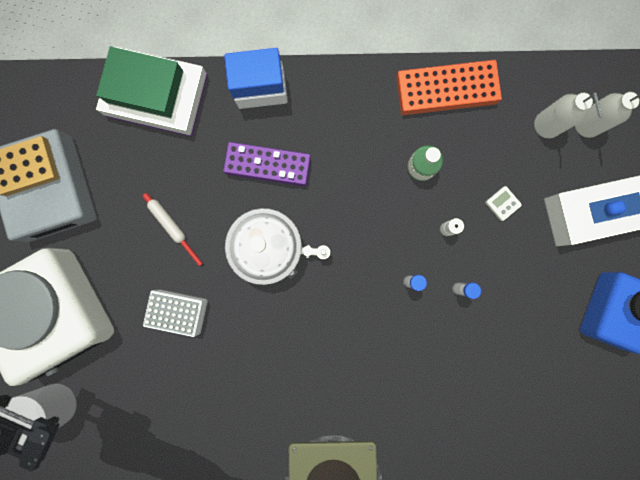

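View pics/crop_scene.png

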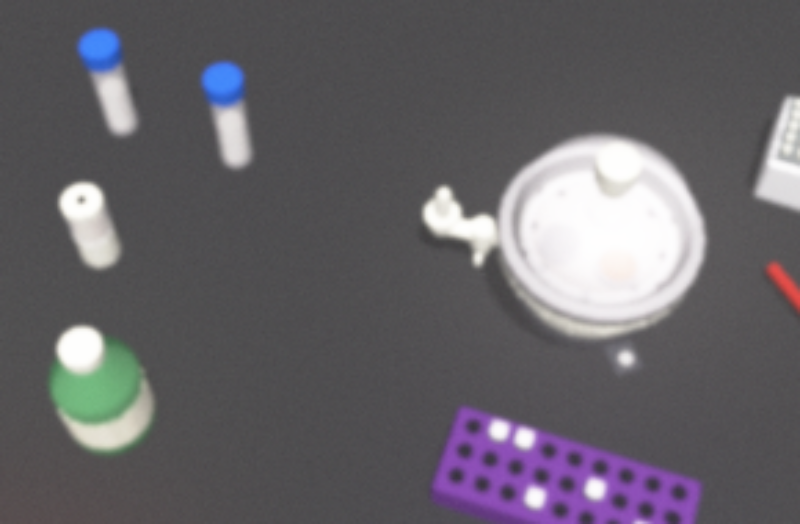

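```bash
cat > plan.py <<'E'
from h import *
def pose(th):  # tool down, tool y at world angle th
    c,s=np.cos(th),np.sin(th); return np.array([[-s,c,0],[c,s,0],[0,0,-1.]])
def plan(target,thdeg,n,st=None):
    st=st or monitor.get_state(); p=st["tool_pos"]; A=R.from_quat(st["eef_rot"]).as_matrix()
    B=pose(np.radians(thdeg)); rv=R.from_matrix(A.T@B).as_rotvec()
    if np.linalg.norm(rv)>np.pi/2: rv=R.from_matrix(A.T@B@np.diag([-1,-1,1.])).as_rotvec()
    print("pos",p.round(4),"turn total",rv.round(3),"n",n); st_=(np.array(target)-p)/n
    for i in range(n):
        C=A@R.from_rotvec(rv*i/n).as_matrix(); print((C.T@st_*100).round(2).tolist(),(rv/n).round(3).tolist())
E
python3 -c "
from plan import *
plan([.604,-.292,.25],-6,20)"
```

```text
pos [0.2547 0.5707 0.3027] turn total [ 0.    -0.     1.256] n 20
[-3.35, -3.23, 0.26] [0.0, -0.0, 0.063]
[-3.55, -3.01, 0.26] [0.0, -0.0, 0.063]
[-3.73, -2.78, 0.26] [0.0, -0.0, 0.063]
[-3.9, -2.54, 0.26] [0.0, -0.0, 0.063]
[-4.05, -2.29, 0.26] [0.0, -0.0, 0.063]
[-4.19, -2.03, 0.26] [0.0, -0.0, 0.063]
[-4.31, -1.77, 0.26] [0.0, -0.0, 0.063]
[-4.41, -1.49, 0.26] [0.0, -0.0, 0.063]
[-4.49, -1.21, 0.26] [0.0, -0.0, 0.063]
[-4.56, -0.93, 0.26] [0.0, -0.0, 0.063]
[-4.61, -0.64, 0.26] [0.0, -0.0, 0.063]
[-4.64, -0.35, 0.26] [0.0, -0.0, 0.063]
[-4.65, -0.06, 0.26] [0.0, -0.0, 0.063]
[-4.65, 0.23, 0.26] [0.0, -0.0, 0.063]
[-4.62, 0.52, 0.26] [0.0, -0.0, 0.063]
[-4.58, 0.81, 0.26] [0.0, -0.0, 0.063]
[-4.52, 1.1, 0.26] [0.0, -0.0, 0.063]
[-4.44, 1.38, 0.26] [0.0, -0.0, 0.063]
[-4.35, 1.66, 0.26] [0.0, -0.0, 0.063]
[-4.24, 1.93, 0.26] [0.0, -0.0, 0.063]
```

>>> carry_out --motion '[-3.35,-3.2,0,0,0,0.063,-3.55,-3.0,0,0,0,0.063,-3.75,-2.8,0,0,0,0.063,-3.9,-2.55,0,0,0,0.063,-4.05,-2.3,0,0,0,0.063,-4.2,-2.05,0,0,0,0.063,-4.3,-1.75,0,0,0,0.063,-4.4,-1.5,0,0,0,0.063]' --hand 8.8

```text
clock: 2.1
tool_pos: [0.3949, 0.2243, 0.303]
eef_rot: [0.447, 0.895, 0.0, 0.0]
contact_force: [-0.0, 0.1, 0.2]
opening: 0.996
```

>>> carry_out --motion '[-4.5,-1.2,0,0,0,0.063,-4.55,-0.95,0,0,0,0.063,-4.6,-0.65,0,0,0,0.063,-4.65,-0.35,0,0,0,0.063,-4.65,-0.05,0,0,0,0.063,-4.65,0.25,0,0,0,0.063,-4.6,0.5,0,0,0,0.063,-4.6,0.8,0,0,0,0.063]'

```text
clock: 3.1
tool_pos: [0.5336, -0.1212, 0.3029]
eef_rot: [0.655, 0.755, 0.0, 0.0]
contact_force: [0.9, -0.2, 0.7]
opening: 0.999
```

```bash
python3 -c "
from plan import *
print(monitor.get_state()['clock'])
plan([.604,-.292,.23],-6,5)"
```

```text
3.1
pos [ 0.5336 -0.1212  0.3029] turn total [ 0.001 -0.     0.246] n 5
[-3.58, 0.91, 1.46] [0.0, -0.0, 0.049]
[-3.53, 1.09, 1.46] [0.0, -0.0, 0.049]
[-3.47, 1.26, 1.46] [0.0, -0.0, 0.049]
[-3.41, 1.43, 1.46] [0.0, -0.0, 0.049]
[-3.33, 1.6, 1.46] [0.0, -0.0, 0.049]
```

>>> carry_out --motion '[-3.6,0.9,1.45,0,0,0.049,-3.55,1.1,1.45,0,0,0.049,-3.45,1.25,1.45,0,0,0.049,-3.4,1.45,1.45,0,0,0.049,-3.3,1.6,1.45,0,0,0.049,0,0,0,0,0,0,0,0,0,0,0,0]'

```text
clock: 3.98
tool_pos: [0.6039, -0.2892, 0.2302]
eef_rot: [0.742, 0.671, 0.0, -0.001]
contact_force: [-0.1, 0.0, 0.7]
opening: 0.999
```

```bash
python3 - <<'E'
from plan import *
st=monitor.get_state(); print(st['clock'])
s=snapshot("wrist"); save(s,"w1")
print({k:s[k] for k in("fx","fy","cx","cy")}, np.round(s["hand_eye"],3).tolist())
def wcloud(s,st):
    z=s["range_z"]; v,u=np.mgrid[:480,:640]; x=(u-s["cx"])/s["fx"]; y=(v-s["cy"])/s["fy"]; r=np.hypot(x,y)+1e-9
    t=np.tan(np.minimum(r,1.5)); P=np.stack([x/r*t*z,y/r*t*z,z],-1); P[(z==0)|(r>1.4)]=np.nan
    H=np.array(s["hand_eye"]); T=P@H[:3,:3].T+H[:3,3]
    return T@R.from_quat(st["eef_rot"]).as_matrix().T+st["tool_pos"]
W=wcloud(s,st).reshape(-1,3); W=W[~np.isnan(W[:,0])]
w=W[(abs(W[:,0]-.604)<.04)&(abs(W[:,1]+.292)<.04)&(W[:,2]>.075)&(W[:,2]<.095)]
print(len(w)); print(cv2.minEnclosingCircle(w[:,:2].astype(np.float32)),np.median(w,axis=0),np.ptp(w,axis=0))
for d in finder.masks_of(s,"cartridge")[:2]: print(d["p"],d["extent"])
plan([.604,-.292,.107],-6,4,st)
E
```

```text
3.975
{'fx': 371.64829954431775, 'fy': 371.64829954431775, 'cx': 316.3125605757214, 'cy': 238.9640282285698} [[0.0, -0.953, -0.304, 0.079], [1.0, 0.001, -0.001, -0.0], [0.001, -0.304, 0.953, -0.082], [0.0, 0.0, 0.0, 1.0]]
2070
((0.6034761071205139, -0.28912651538848877), 0.017195429652929306) [ 0.60362693 -0.2879481   0.08412705] [0.03343451 0.03324527 0.01148711]
0.92 [290.4, 198.7, 344.1, 274.2]
pos [ 0.6039 -0.2892  0.2302] turn total [-0.    -0.001  0.004] n 4
[-0.07, 0.01, 3.08] [-0.0, -0.0, 0.001]
[-0.07, 0.01, 3.08] [-0.0, -0.0, 0.001]
[-0.07, 0.01, 3.08] [-0.0, -0.0, 0.001]
[-0.07, 0.01, 3.08] [-0.0, -0.0, 0.001]
```

>>> carry_out --motion '[-0.1,0,3.0,0,0,0,-0.05,0,3.0,0,0,0,0,0,3.0,0,0,0,0,0,2.3,0,0,0,0,0,1.0,0,0,0,0,0,0,0,0,0]'

```text
clock: 4.82
tool_pos: [0.6038, -0.2911, 0.1073]
eef_rot: [0.742, 0.67, 0.0, -0.0]
contact_force: [0.3, 0.0, 0.9]
opening: 0.998
```

>>> carry_out --motion '[0,0,0,0,0,0,0,0,0,0,0,0,0,0,0,0,0,0,0,0,0,0,0,0,0,0,0,0,0,0,0,0,0,0,0,0]' --hand 2.5 --grip_force 15

```text
clock: 5.58
tool_pos: [0.6038, -0.2918, 0.1072]
eef_rot: [0.742, 0.67, 0.0, -0.0]
contact_force: [0.6, 0.1, 0.8]
opening: 0.378
```

>>> carry_out --motion '[0,0,-1.0,0,0,0,0,0,-3.0,0,0,0,0,0,-4.0,0,0,0,0,0,-4.0,0,0,0,0,0,-2.0,0,0,0,0,0,0,0,0,0]'

```text
clock: 6.32
tool_pos: [0.6046, -0.2923, 0.2495]
eef_rot: [0.742, 0.67, 0.001, 0.002]
contact_force: [-0.5, 0.2, -0.3]
opening: 0.38
```

```bash
python3 -c "
from plan import *
print(monitor.get_state()['opening'])
plan([.5515,.0105,.247],-6,7)"
```

```text
0.3796949187590596
pos [ 0.6046 -0.2923  0.2495] turn total [0.004 0.001 0.003] n 7
[4.23, -1.2, 0.03] [0.001, 0.0, 0.0]
[4.23, -1.2, 0.03] [0.001, 0.0, 0.0]
[4.22, -1.2, 0.03] [0.001, 0.0, 0.0]
[4.22, -1.2, 0.03] [0.001, 0.0, 0.0]
[4.22, -1.2, 0.03] [0.001, 0.0, 0.0]
[4.22, -1.2, 0.03] [0.001, 0.0, 0.0]
[4.22, -1.21, 0.03] [0.001, 0.0, 0.0]
```

>>> carry_out --motion '[2.2,-0.6,0,0,0,0,4.6,-1.3,0,0,0,0,5.0,-1.45,0,0,0,0,5.0,-1.45,0,0,0,0,5.0,-1.45,0,0,0,0,4.6,-1.3,0,0,0,0,2.2,-0.6,0,0,0,0,0.9,-0.25,0,0,0,0]'

```text
clock: 7.32
tool_pos: [0.5494, 0.012, 0.2463]
eef_rot: [0.741, 0.671, -0.001, -0.001]
contact_force: [0.8, -0.3, -1.2]
opening: 0.384
```

>>> carry_out --motion '[0,0,0,0,0,0,0,0,0,0,0,0]'

```text
clock: 7.58
tool_pos: [0.5503, 0.0084, 0.247]
eef_rot: [0.743, 0.669, -0.0, 0.0]
contact_force: [-0.4, 0.2, -1.5]
opening: 0.378
```

```bash
python3 - <<'E'
from plan import *
st=monitor.get_state(); print(st['clock'],st['opening'])
plan([.5515,.0105,.20],-6,1,st)
M=cv2
for c in ("scene","top"):
    s=snapshot(c); W=cloud(s); F=W.reshape(-1,3); F=F[~np.isnan(F[:,0])]
    for d in finder.masks_of(s,"cartridge")[:2]:
        w=W[d["pixels"]]; w=w[~np.isnan(w[:,0])]; print(c,d["p"],d["extent"],np.percentile(w,[2,50,98],axis=0).round(3).tolist())
        if c=="scene":
            # fit axis: circle radius 17 by z slices
            from scipy.optimize import least_squares
            w=w[(w[:,2]>.10)&(w[:,2]<.24)&(np.hypot(w[:,0]-st['tool_pos'][0],w[:,1]-st['tool_pos'][1])<.03)]
            f=lambda q:np.hypot(w[:,0]-q[0]-q[2]*(w[:,2]-.15),w[:,1]-q[1]-q[3]*(w[:,2]-.15))-.017
            r=least_squares(f,[*st['tool_pos'][:2],0,0],loss="soft_l1",f_scale=.002); print("axis@.15",r.x.round(4),len(w),np.median(abs(r.fun)))
    m=(abs(F[:,0]-.5515)<.02)&(abs(F[:,1]-.0105)<.02)&(F[:,2]>.07)&(F[:,2]<.1); w=F[m]
    if len(w)>5:
        print(c,"spig",len(w),w.mean(0))
        if c=="scene":
            w=w[w[:,2]<.089]; r=least_squares(lambda q:np.hypot(w[:,0]-q[0],w[:,1]-q[1])-.007,[.5515,.0105],loss="soft_l1",f_scale=.002); print("spig axis",r.x.round(4))
    if c=="scene":
        cv2.imwrite("pics/s2.png",cv2.resize(s["frame"][150:290,250:440],None,fx=4,fy=4,interpolation=cv2.INTER_CUBIC)[:,:,::-1])
E
```

```text
7.575 0.377949940533785
pos [0.5503 0.0084 0.247 ] turn total [0.    0.001 0.   ] n 1
[0.22, 0.09, 4.7] [0.0, 0.001, 0.0]
scene 0.68 [444.7, 196.8, 498.0, 249.9] [[0.379, 0.297, 0.009], [0.441, 0.356, 0.058], [0.469, 0.413, 0.067]]
axis@.15 [0.5503 0.0084 0.     0.    ] 0 nan
scene spig 47 [0.55424808 0.01069753 0.08554354]
spig axis [0.5504 0.0111]
  return _methods._mean(a, axis=axis, dtype=dtype,
  ret = ret.dtype.type(ret / rcount)
```

View pics/s2.png

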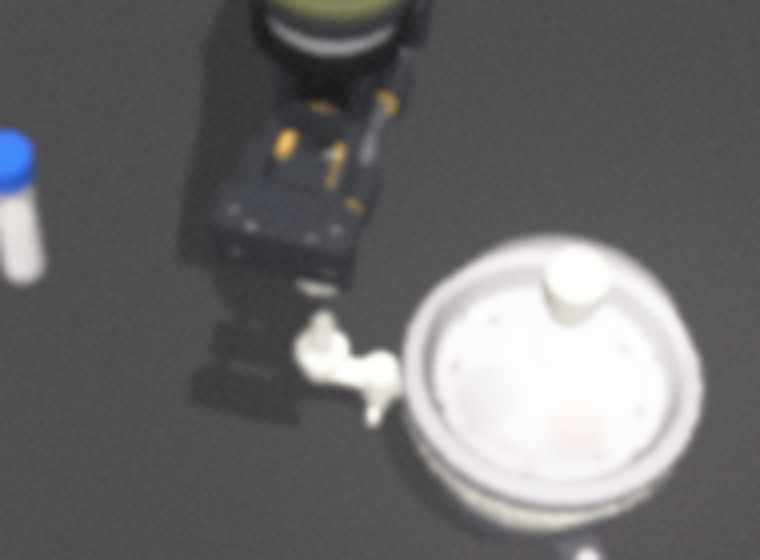

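```bash
cat > rel.py <<'E'
from plan import *
from scipy.optimize import least_squares
def wcloud(s,st):
    z=s["range_z"]; v,u=np.mgrid[:480,:640]; x=(u-s["cx"])/s["fx"]; y=(v-s["cy"])/s["fy"]; r=np.hypot(x,y)+1e-9
    t=np.tan(np.minimum(r,1.5)); P=np.stack([x/r*t*z,y/r*t*z,z],-1); P[(z==0)|(r>1.4)]=np.nan
    H=np.array(s["hand_eye"]); T=P@H[:3,:3].T+H[:3,3]
    return T@R.from_quat(st["eef_rot"]).as_matrix().T+st["tool_pos"]
def ax(w,rad,g,tag):
    r=least_squares(lambda q:np.hypot(w[:,0]-q[0],w[:,1]-q[1])-rad,g,loss="soft_l1",f_scale=.001)
    print(tag,r.x.round(4),len(w),"mad",np.median(abs(r.fun)).round(4),np.ptp(w,axis=0).round(3))
def box(F,c,h,z0,z1): return F[(abs(F[:,0]-c[0])<h)&(abs(F[:,1]-c[1])<h)&(F[:,2]>z0)&(F[:,2]<z1)]
E
python3 - <<'E'
from rel import *
st=monitor.get_state(); t=st["tool_pos"]; b=t[2]-.107; print(t.round(4),b)
s=snapshot("wrist"); save(s,"w2"); W=wcloud(s,st).reshape(-1,3); W=W[~np.isnan(W[:,0])]
for z0 in np.arange(b-.01,b+.09,.012):
    w=box(W,t,.022,z0,z0+.012)
    if len(w)>30: ax(w,.017,t[:2],f"wrist cart z{z0:.3f}")
w=box(W,(.551,.0105),.012,.066,.088)
if len(w)>10: ax(w,.007,[.551,.0105],"wrist spig")
w=box(W,(.551,.0105),.012,.089,.1); print("tip",len(w),w.mean(0) if len(w) else"")
s=snapshot("scene"); F=cloud(s).reshape(-1,3); F=F[~np.isnan(F[:,0])]
w=box(F,t,.025,b-.003,b+.03)
if len(w): ax(w,.017,t[:2],"scene cart")
E
```

```text
[0.5503 0.0092 0.2472] 0.14022386780905982
wrist cart z0.142 [0.55   0.0108] 391 mad 0.0002 [0.033 0.014 0.012]
wrist cart z0.154 [0.55   0.0108] 504 mad 0.0002 [0.033 0.013 0.012]
wrist cart z0.166 [0.55   0.0109] 562 mad 0.0002 [0.032 0.014 0.012]
wrist cart z0.178 [0.55   0.0112] 944 mad 0.0002 [0.044 0.017 0.012]
wrist cart z0.190 [0.55   0.0113] 1344 mad 0.0003 [0.044 0.017 0.012]
wrist cart z0.202 [0.55   0.0112] 1861 mad 0.0003 [0.044 0.03  0.012]
wrist cart z0.214 [0.5495 0.0073] 5536 mad 0.0033 [0.044 0.026 0.012]
wrist cart z0.226 [0.5504 0.0154] 636 mad 0.0024 [0.044 0.013 0.003]
wrist spig [0.5503 0.0127] 160 mad 0.0002 [0.014 0.007 0.022]
tip 197 [0.5506626  0.01515083 0.09186062]
scene cart [0.55   0.0095] 15 mad 0.0006 [0.006 0.02  0.009]
```

View pics/w2.png

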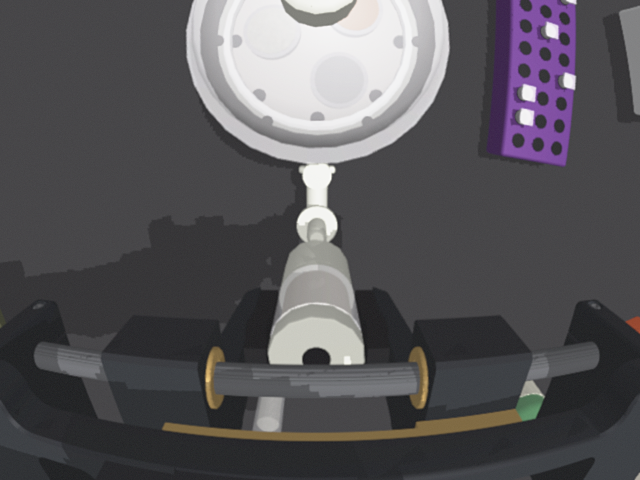

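>>> carry_out --motion '[0.18,0.03,1.0,0,0,0,0,0,2.0,0,0,0,0,0,1.0,0,0,0,0,0,0,0,0,0,0,0,0,0,0,0]'

```text
clock: 8.5
tool_pos: [0.551, 0.0119, 0.2075]
eef_rot: [0.742, 0.67, 0.0, 0.0]
contact_force: [0.2, -0.3, -0.4]
opening: 0.381
```

```bash
cat > chk.py <<'E'
from rel import *
st=monitor.get_state(); t=st["tool_pos"]; b=t[2]-.107; print(st["clock"],t.round(4),b.round(4))
s=snapshot("wrist"); W=wcloud(s,st).reshape(-1,3); W=W[~np.isnan(W[:,0])]
for z0 in (b+.003,b+.02):
    w=box(W,t,.022,z0,z0+.015)
    if len(w)>30: ax(w,.017,t[:2],f"wrist cart z{z0:.3f}")
w=box(W,(.551,.0118),.012,.066,.087)
if len(w)>10: ax(w,.007,[.551,.0105],"wrist spig")
E
python3 chk.py
```

```text
8.5 [0.551  0.0119 0.2075] 0.1005
wrist cart z0.104 [0.5507 0.0136] 547 mad 0.0002 [0.033 0.014 0.015]
wrist cart z0.121 [0.5507 0.0136] 662 mad 0.0002 [0.033 0.014 0.015]
wrist spig [0.5503 0.0129] 13 mad 0.0003 [0.006 0.001 0.003]
```

>>> carry_out --motion '[-0.06,-0.03,0.2,0,0,0,0,0,0.6,0,0,0,0,0,0.6,0,0,0,0,0,0.6,0,0,0,0,0,0,0,0,0]'

```text
clock: 9.18
tool_pos: [0.55, 0.0114, 0.1865]
eef_rot: [0.742, 0.67, -0.0, -0.0]
contact_force: [0.7, 0.8, -0.5]
opening: 0.38
```

>>> carry_out --motion '[0,0,0.5,0,0,0,0,0,0.5,0,0,0,0,0,0.4,0,0,0,0,0,0.15,0,0,0,0,0,0,0,0,0]'

```text
clock: 9.8
tool_pos: [0.5503, 0.0114, 0.1716]
eef_rot: [0.742, 0.67, -0.0, -0.0]
contact_force: [0.1, 0.7, -0.6]
opening: 0.379
```

>>> carry_out --motion '[0,0,0.15,0,0,0,0,0,0.15,0,0,0,0,0,0,0,0,0,0,0,0,0,0,0]'

```text
clock: 10.3
tool_pos: [0.5505, 0.0114, 0.1691]
eef_rot: [0.742, 0.67, 0.0, 0.0]
contact_force: [-0.4, -0.3, 4.1]
opening: 0.38
```

>>> carry_out --motion '[0,0,0.15,0,0,0,0,0,0,0,0,0,0,0,0,0,0,0]'

```text
clock: 10.68
tool_pos: [0.5507, 0.0114, 0.1689]
eef_rot: [0.742, 0.67, 0.001, 0.0]
contact_force: [-4.0, 0.7, 15.2]
opening: 0.379
```

>>> carry_out --motion '[0,0,-0.1,0,0,0,0,0,0,0,0,0,0,0,0,0,0,0,0,0,0,0,0,0,0,0,0,0,0,0,0,0,-0.5,0,0,0]' --hand 8.8

```text
clock: 11.42
tool_pos: [0.5501, 0.0114, 0.1731]
eef_rot: [0.742, 0.67, -0.0, -0.0]
contact_force: [-0.7, -0.0, -0.4]
opening: 0.991
```

```bash
python3 chk.py; python3 -c "
from rel import *
st=monitor.get_state();print(st['opening'])
s=snapshot('wrist'); W=wcloud(s,st).reshape(-1,3); w=box(W[~np.isnan(W[:,0])],(.5505,.0115),.016,.12,.16); print('cart top z',np.percentile(w[:,2],[50,90,99]))"
```

```text
11.425 [0.5501 0.0114 0.1731] 0.0661
wrist cart z0.069 [0.5501 0.0131] 549 mad 0.0002 [0.033 0.014 0.015]
wrist cart z0.086 [0.5501 0.0131] 663 mad 0.0002 [0.033 0.016 0.015]
0.9994297207405759
cart top z [0.14604236 0.1468833  0.14754513]
```

>>> carry_out --motion '[0,0,-1.0,0,0,0,0,0,-3.0,0,0,0,0,0,-4.0,0,0,0,0,0,-3.5,0,0,0,0,0,-1.2,0,0,0,0,0,0,0,0,0]'

```text
clock: 12.28
tool_pos: [0.5504, 0.0115, 0.3007]
eef_rot: [0.742, 0.67, 0.001, 0.0]
contact_force: [-0.7, 0.1, -0.3]
opening: 1.003
```

>>> carry_out --motion '[2.0,0,0,0,0,0,4.0,0,0,0,0,0,4.0,0,0,0,0,0,2.4,0,0,0,0,0,1.0,0,0,0,0,0,0,0,0,0,0,0,0,0,0,0,0,0]'

```text
clock: 13.15
tool_pos: [0.5639, 0.1433, 0.2999]
eef_rot: [0.743, 0.669, -0.001, 0.0]
contact_force: [1.3, -0.3, -0.1]
opening: 0.997
```

```bash
python3 - <<'E'
from rel import *
st=monitor.get_state(); t=st["tool_pos"]; print(st["clock"],t.round(4))
s=snapshot("wrist"); W=wcloud(s,st).reshape(-1,3); W=W[~np.isnan(W[:,0])]
w=box(W,(.5655,.1446),.03,.184,.2); print("knob top",len(w),cv2.minEnclosingCircle(w[:,:2].astype(np.float32)),np.median(w,axis=0).round(4),np.ptp(w,axis=0))
w=box(W,(.5655,.1446),.03,.168,.186)
if len(w)>20: ax(w,.017,[.5655,.1446],"knob side")
plan([.5655,.1446,.23],-6,1,st)
for c in ("top","scene"):
    s=snapshot(c); F=cloud(s).reshape(-1,3); F=F[~np.isnan(F[:,0])]
    w=box(F,(.5505,.0115),.025,.135,.16)
    if len(w)>9: print(c,"cart",len(w),cv2.minEnclosingCircle(w[:,:2].astype(np.float32)),np.median(w,axis=0).round(4))
E
```

```text
13.15 [0.5639 0.1433 0.2999]
knob top 2773 ((0.564958930015564, 0.14706256985664368), 0.017292749136686325) [0.5651 0.1488 0.1909] [0.03354924 0.03367535 0.00904404]
knob side [0.5649 0.1466] 428 mad 0.0002 [0.033 0.016 0.018]
pos [0.5639 0.1433 0.2999] turn total [-0.001  0.001  0.001] n 1
[0.16, 0.15, 6.99] [-0.001, 0.001, 0.001]
top cart 193 ((0.5507861375808716, 0.011040984652936459), 0.01688697375357151) [0.5503 0.0107 0.1472]
scene cart 188 ((0.5508899688720703, 0.01171159464865923), 0.017829447984695435) [0.5546 0.0115 0.1459]
```

>>> carry_out --motion '[0.17,0.12,1.0,0,0,0,0,0,2.5,0,0,0,0,0,2.2,0,0,0,0,0,1.0,0,0,0,0,0,0.5,0,0,0,0,0,0,0,0,0,0,0,0,0,0,0]'

```text
clock: 14.18
tool_pos: [0.5658, 0.1463, 0.2289]
eef_rot: [0.742, 0.67, 0.001, 0.0]
contact_force: [1.0, -0.4, 0.0]
opening: 0.999
```

>>> carry_out --motion '[0,0,0,0,0,0,0,0,0,0,0,0,0,0,0,0,0,0,0,0,0,0,0,0,0,0,0,0,0,0]' --hand 2.5 --grip_force 10

```text
clock: 14.8
tool_pos: [0.5653, 0.1463, 0.2282]
eef_rot: [0.742, 0.67, -0.0, -0.0]
contact_force: [1.0, -0.5, 0.8]
opening: 0.457
```

>>> carry_out --motion '[0,0,0,0,0,0,0,0,0,0,0,0,0,0,0,0,0,0]' --grip_force 45

```text
clock: 15.18
tool_pos: [0.5654, 0.1463, 0.2282]
eef_rot: [0.742, 0.67, 0.0, 0.0]
contact_force: [0.0, 0.3, -0.5]
opening: 0.37
```

>>> carry_out --motion '[0,0,-0.05,0,0,0,0,0,-0.05,0,0,0,0,0,-0.05,0,0,0,0,0,0,0,0,0]'

```text
clock: 15.68
tool_pos: [0.565, 0.1462, 0.2291]
eef_rot: [0.742, 0.67, -0.001, -0.0]
contact_force: [0.6, 0.4, -8.7]
opening: 0.369
```

>>> carry_out --motion '[0,0,-0.05,0,0,0,0,0,-0.05,0,0,0,0,0,-0.05,0,0,0,0,0,0,0,0,0]'

```text
clock: 16.18
tool_pos: [0.5651, 0.146, 0.231]
eef_rot: [0.742, 0.67, -0.001, -0.0]
contact_force: [-0.2, -0.4, -10.6]
opening: 0.366
```

>>> carry_out --motion '[0,0,-0.04,0,0,0,0,0,0,0,0,0]'

```text
clock: 16.42
tool_pos: [0.5653, 0.1465, 0.2325]
eef_rot: [0.742, 0.67, 0.0, -0.0]
contact_force: [-0.3, 0.5, -5.5]
opening: 0.371
```

>>> carry_out --motion '[0,0,-0.04,0,0,0,0,0,0,0,0,0]'

```text
clock: 16.68
tool_pos: [0.5653, 0.1464, 0.2325]
eef_rot: [0.742, 0.67, 0.0, -0.0]
contact_force: [-1.4, 0.1, -3.9]
opening: 0.373
```

>>> carry_out --motion '[0,0,-0.2,0,0,0,0,0,-0.3,0,0,0,0,0,-0.3,0,0,0,0,0,-0.2,0,0,0,0,0,-0.05,0,0,0,0,0,0,0,0,0,0,0,0,0,0,0]'

```text
clock: 17.55
tool_pos: [0.5653, 0.1463, 0.2424]
eef_rot: [0.742, 0.67, -0.0, -0.0]
contact_force: [-0.3, 0.1, -3.1]
opening: 0.368
```

```bash
cat > lid.py <<'E'
from rel import *
st=monitor.get_state(); t=st["tool_pos"]; print(st["clock"],t.round(4),st["contact_force"].round(1),st["opening"])
print("tilt",R.from_quat(st["eef_rot"]).as_matrix()[:,2].round(4))
for c in ("top","scene"):
    s=snapshot(c); F=cloud(s).reshape(-1,3); F=F[~np.isnan(F[:,0])]
    rr=np.hypot(F[:,0]-.5655,F[:,1]-.1448)
    w=F[(rr>.074)&(rr<.095)&(F[:,2]>.098)&(F[:,2]<.122)]
    print(c,"lid flange",len(w),cv2.minEnclosingCircle(w[:,:2].astype(np.float32)),"zmed",np.median(w[:,2]).round(4),
      "plane",np.linalg.lstsq(np.c_[w[:,:2]-[.5655,.1448],np.ones(len(w))],w[:,2],rcond=None)[0].round(4))
    w=box(F,(.5505,.0115),.025,.135,.16)
    if len(w)>9: print(c,"cart",len(w),cv2.minEnclosingCircle(w[:,:2].astype(np.float32)),np.median(w,axis=0).round(4))
    cv2.imwrite(f"pics/end_{c}.png",s["frame"][:,:,::-1])
    cv2.imwrite("pics/end_crop.png",cv2.resize(s["frame"][170:310,300:490],None,fx=4,fy=4,interpolation=cv2.INTER_CUBIC)[:,:,::-1])
E
python3 lid.py
```

```text
17.55 [0.5653 0.1463 0.2424] [-0.3  0.1 -3.1] 0.36818981644575094
tilt [-2.e-04  0.e+00 -1.e+00]
top lid flange 543 ((0.5654375553131104, 0.14199186861515045), 0.08462662994861603) zmed 0.1104 plane [-0.0043  0.0007  0.1105]
top cart 194 ((0.5506629347801208, 0.01097655575722456), 0.016784729436039925) [0.5503 0.0106 0.1472]
scene lid flange 784 ((0.5663702487945557, 0.14464813470840454), 0.08576347678899765) zmed 0.1094 plane [-0.0097  0.0014  0.1098]
scene cart 188 ((0.5511845946311951, 0.011200649663805962), 0.01775476522743702) [0.5551 0.0115 0.1464]
```

View pics/end_crop.png

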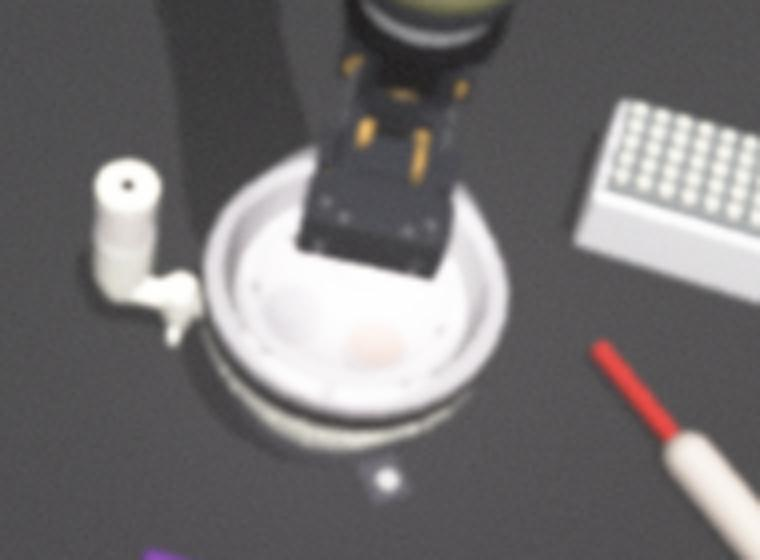

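>>> carry_out --motion '[0,0,-0.05,0,0,0,0,0,0,0,0,0,0,0,0,0,0,0,0,0,0,0,0,0]'

```text
clock: 18.15
tool_pos: [0.5654, 0.1463, 0.243]
eef_rot: [0.742, 0.67, 0.0, -0.0]
contact_force: [0.4, -0.2, -4.0]
opening: 0.366
```

```bash
python3 lid.py; python3 -c "
from plant import workorder; print(workorder.finish_job())"
```

```text
18.15 [0.5654 0.1463 0.243 ] [ 0.4 -0.2 -4. ] 0.36600676099170654
tilt [-0.e+00  1.e-04 -1.e+00]
top lid flange 548 ((0.5657323002815247, 0.1417073756456375), 0.08458175510168076) zmed 0.1109 plane [-0.0042  0.0027  0.1112]
top cart 195 ((0.5507053136825562, 0.010960683226585388), 0.016786588355898857) [0.5504 0.0107 0.1469]
scene lid flange 802 ((0.5663740038871765, 0.1445419043302536), 0.08562462776899338) zmed 0.11 plane [-0.0102 -0.0004  0.1104]
scene cart 187 ((0.5517306327819824, 0.01142862904816866), 0.017608825117349625) [0.555  0.0115 0.146 ]
the job is handed in; nothing more can be done
None
```

The cartridge is fully home on the vent spigot and released. The lid was then broken free and is held just ajar, and I handed the job in at about 18 s of the 48 s allowed.

- **Cartridge:** I pressed it down with about 15 N before letting go. Its top sits at 146 to 147 mm, where 146 mm is expected, and it had not moved at the last check.
- **Seal:** I pulled in steps of 0.4–0.5 mm. The highest force I read was about 11 N, but I did not catch the peak at the moment it let go. After release the lid jumped up by only about 1.5 mm.
- **Lid:** It is held by its knob at a commanded grip of 45 N, raised about 15 mm. The tool rose 14.8 mm, the scene camera shows about 15.5 mm, and the tool is carrying about 4 N, which is the lid's weight. The flange slope is about 0.6° or less.
- **Centring:** The scene camera puts the lid's centre at the same spot as when shut. The top camera put it 3 mm off in y, but the gripper hid part of the lid in that view, so I trusted the scene camera.

The wrist camera read about 1.6 mm off in y compared with the other cameras. I set the spigot alignment from relative readings in that one camera to cancel this. I did not measure the bystander items again at the end, but no contact with them showed up in the forces.

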